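Lock the hold-down clamp with the hex key

ROBOT

A 6-joint arm with a two-finger parallel gripper is mounted at the origin on the work surface; the furniture and walls round the work are solid. World frame = base frame: x ahead of the robot, y to its left, z up, the work surface at z = 0. Lengths are in m, angles in rad, forces in N, time in s.
With the tool pointing down it reaches from about 0.275 to 0.725 m from the base axis. Payload 5.6 kg.
Tool frame: the origin (TCP) lies between the finger pads; the fingertips stand 19 mm ahead of it and the grasp point (between the pads) is the TCP (bot.tip_extent is the distance from the TCP to the fingertips, in m); z points along the fingers, y is the line along which they close (so a half turn about z gives the same grasp; the last joint's range is limited). The gripper opens to 85 mm and grips with 20 to 120 N. Pads are 22 mm wide; open, the fingers measure 114 mm over their backs; the gripper's body (76 mm by 85 mm) begins 54 mm behind the grasp point. The pads swing forward as they close: fully open they stand 13 mm farther back than shut.
Start: joints at [-1.029, 0.255, 0.108, 0, -1.424, -0.285], TCP at [0.14, -0.532, 0.25] pointing down, gripper open.
Joint ranges: [-2.95, 2.95], [-1.21, 1.97], [-1.09, 1.5], [-2.87, 1.71], [-2.94, -0.07], [-3.05, 3.05]. Speed limits (rad/s): [2.57, 2.57, 3.14, 3.14, 3.14, 3.14].

INTERFACE

Orientations are given as a 3x3 rotation matrix whose columns are the frame's x, y, z axes.
In Python, from bench import bot gives the robot as it stands.
- The arm moves only by the tool servo_tool, never from a script. Its arguments are lists of equal length, an entry for each row: "delta_pos": the shift along the tool's x, y, z in mm, a list of three; "twist": the turn about the tool's z in rad; "gripper": the opening in per cent of the stroke, from 0 (shut) to 100 (fully open). A call has 1 to 20 rows; each row is the pose to reach, as a shift and turn from the pose commanded when the call began, along the tool's axes at that moment; what a row does not reach only later rows make up. A row lasts 1/10 s, in which the tool goes at most 50 mm and 8.59 degrees, less where a joint would pass 70% of its speed; a pose out of reach is approached as far as the arm can. A call with a gripper value outside its range is refused whole. The fingers move at their own pace and stop on an object; "grip_force" is the grip in N (left out, the last holds). Time passes only in rows, so rows that repeat a pose let the fingers close. It gives the time, the measured TCP pose, the force, the opening and the grip force at its end, in the units of the state.
- bot.get_obs(): the state, without advancing time (a new reading comes with each control period).
- bot.read_camera(name): name is "scene" or "top" or "wrist"; returns a dict with "image" (400x640x3 uint8, red, green, blue), "fov_y" (degrees; the focal length in pixels is half the picture's height over the tangent of half this angle, whatever the lens; pixels are square), "cx", "cy" (the principal point, pixels), "dist" ([k1, k2, p1, p2, k3] as OpenCV has them; the pictures are not rectified), "cam_to_world" (4x4, takes a point from camera to world coordinates). Camera axes: x right, y up, looking along -z (the intrinsics and any distortion apply to the point x, -y, -z); pixel columns grow to the right and rows downward; lengths in m; the calibration is good to about 2 mm. A picture is of the moment at which its call begins. There is no depth.
- bot.sign_off(): hands the job in; it is judged then, once.
The state is a dict: "clock": time; "joints": joint angles; "joint_vel": joint speeds; "effort": joint torques, N m; "tool_pos": TCP position; "tool_rot": TCP orientation; "force": force on the tool from outside, world axes, zero at the start; "wrist_torque": the same for the moment, N m; "width": finger opening in m; "grasp_force": force on a finger pad.
Only numpy, scipy, OpenCV 4.12 (cv2) and the standard library are available. Lean on these libraries where they do the work, as an engineer would, in place of code of your own. Each camera call takes 0.05 s, during which the arm holds its last target. There are 200 camera calls.

TASK

Take the T-handled hex key out of the wooden stand, lower it into the bore of the hold-down clamp and, pressing only lightly (no more than 25 N), turn it until it drops fully home in the hidden hex socket at the bottom. Then turn the clamp clockwise with the key until its finger lies square over the wood block and meets its stop, and leave the key standing in the socket. Do not force anything, do not touch the clamp itself with the gripper or arm, and leave the other things on the bench where they are.

Things in the scene. Friction and masses are not known exactly. Their poses are not given: they have to be found in the camera images.
- hex_key: T-handled hex key, 0.3 kg, standing upright in the square 28 mm hole of the stand, 40 mm deep. Origin: centre of the lower tip. z runs up the shank (hexagon, 22 mm across flats, flats facing its x; the lowest 3.5 mm are a round chamfered nose 22 mm across), y along the handle bar. Overall 134 mm tall
- key_grip (a point): middle of the key's handle bar, 122 mm above the tip; the bar is 100 mm long (along its y), 26 mm wide (x) and 24 mm high; grasp it across its 26 mm. Its yaw is the key's
- stand: fixed wooden block, 70 x 110 x 50 mm, with two holes; origin under its centre
- clamp: fixed grey base plate, 145 x 94 x 12 mm, carrying a round steel head 47 mm across and 76 mm tall, from which a flat finger (54 to 63 mm above the bench) sticks out to 85 mm from the axis; the wood block to be held, 40 mm wide and 52 mm high over the bench, is fixed on the plate. Origin: on the head's axis at bench level; z up, x points from the head to the block
- bore_mouth (a point): centre of the open mouth of the vertical bore in the head, 76 mm above the bench. The bore is 27.2 mm wide (slightly wider in the top 6 mm) and 36 mm deep down to a flat ledge, in which the hex socket opens
- socket (a point): centre of the hex socket's mouth in the ledge, 40 mm above the bench. 22.9 mm across flats, 14 mm deep: fully home the key's tip is 26 mm above the bench; with only its round nose inside (tip 36.5 mm up) it is not in. The hexagon's angle differs each time, is hidden and given by no reading (this point does not turn); it repeats every 60 degrees and lets the key in within about 4 degrees. It is fast in the head
- clamp_spindle (a joint): turn of the head with its finger, rad: grows clockwise seen from above, 0 = open stop, 1.2 = locked stop with the finger along the clamp's x over the block. It starts between 0 and 0.15, turns with about 0.2 N m of friction and stays where it is left
- jar: bystander: jar of screws, 66 mm across, 96 mm tall, loose; origin under its centre
- oil: bystander: small bottle, 48 mm across, 130 mm tall, loose; origin under its centre
- can: bystander: spray can, 54 mm across, 155 mm tall, loose; origin under its centre
- tape: bystander: tape measure, 62 x 94 x 38 mm, loose; origin under its centre
Things that resemble listed ones, but are neither listed nor needed, are in the scene too. Leave any orange look-alike of the hex_key alone.

How it is judged:
By the outcome, as a careful person would: the job done as asked, in the order asked, and still so for the second after the job is handed in, with the robot touching nothing.
It also fails if it takes over 48 s, if anything falls off the work surface, if the arm or the gripper's body presses on something with over 40 N, if the wrist force passes 120 N, or if a joint passes its speed limit or range.

## Working session

There is one attempt and no reset: what is moved stays moved. The work goes in short steps, Python scripts to look and compute and a tool call to move; the robot and the scene stay as the last step left them, time stands still between calls to the robot, and variables do not carry over. Pictures are saved under pics/ and viewed, at most 10 in all, crops included, and the job is handed in when it is done.

Besides the shell and the picture viewer there is one more tool, called as name(argument=value, ...), one argument or row to a line, values as JSON. servo_tool: Moves the arm, as the interface text tells. Its arguments: {"type":"object","properties":{"delta_pos":{"type":"array"},"twist":{"type":"array"},"gripper":{"type":"array"},"grip_force":{"type":"number"}},"required":["delta_pos","twist","gripper"]}

```bash
mkdir -p pics; cat > h.py <<'E'
import numpy as np,cv2
from bench import bot
def cap(n):
    r=bot.read_camera(n); return r
def K(r):
    h,w=r["image"].shape[:2]; f=h/2/np.tan(np.radians(r["fov_y"])/2)
    return np.array([[f,0,r["cx"]],[0,f,r["cy"]],[0,0,1]])
def ray(r,uv):
    p=cv2.undistortPoints(np.array([[uv]],float),K(r),np.array(r["dist"],float))[0,0]
    T=np.array(r["cam_to_world"]); return T[:3,3],T[:3,:3]@np.array([p[0],-p[1],-1])
def onz(r,uv,z):
    o,d=ray(r,uv); return o+d*(z-o[2])/d[2]
def proj(r,P):
    T=np.array(r["cam_to_world"]); c=(np.asarray(P)-T[:3,3])@T[:3,:3]
    return cv2.projectPoints(np.array([[c[0],-c[1],-c[2]]]),np.zeros(3),np.zeros(3),K(r),np.array(r["dist"],float))[0].ravel()
def save(r,n): cv2.imwrite(f"pics/{n}.png",cv2.cvtColor(r["image"],cv2.COLOR_RGB2BGR))
E
python3 - <<'E'
from h import *
import pickle
d={n:cap(n) for n in("scene","top")}
for n in d: save(d[n],n); print(n,np.round(d[n]["cam_to_world"],3).tolist(),d[n]["fov_y"])
pickle.dump(d,open("d.pkl","wb"))
o=bot.get_obs(); print(o)
E
```

```text
scene [[0.999, 0.027, -0.046, 0.38], [-0.053, 0.384, -0.922, -0.751], [-0.008, 0.923, 0.385, 0.465], [0.0, 0.0, 0.0, 1.0]] 51.606711365535034
top [[0.01, 0.988, -0.154, 0.18], [-0.999, 0.017, 0.047, 0.163], [0.049, 0.153, 0.987, 1.587], [0.0, 0.0, 0.0, 1.0]] 42.277724506874655
{'clock': 0.1, 'joints': array([-1.02941267e+00,  2.55676972e-01,  1.07129617e-01, -3.87093665e-04,
       -1.42390939e+00, -2.84570812e-01]), 'joint_vel': array([ 0.00026929, -0.00257414,  0.00285618,  0.00123333, -0.00024623,
        0.00097313]), 'effort': array([-1.37057912e-03, -3.87600660e+01,  2.38475543e+01,  5.37793145e+00,
       -3.73674629e-03,  1.48208562e-05]), 'tool_pos': array([ 0.13962112, -0.53155748,  0.24949558]), 'tool_rot': array([[-9.67218866e-01, -2.53943667e-01, -5.27479199e-04],
       [-2.53944196e-01,  9.67217514e-01,  1.62029294e-03],
       [ 9.87239883e-05,  1.70112818e-03, -9.99998548e-01]]), 'force': array([ 0.40596316, -0.15241062, -0.01265666]), 'wrist_torque': array([ 0.02871837,  0.02219276, -0.00880443]), 'grasp_force': 0.0, 'width': 0.08542590936421093}
```

View pics/top.png

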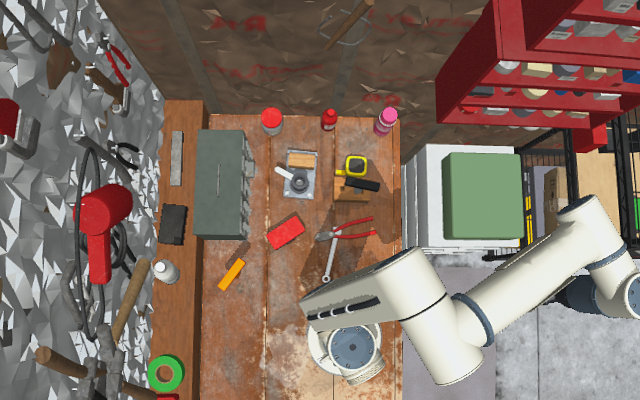

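View pics/scene.png

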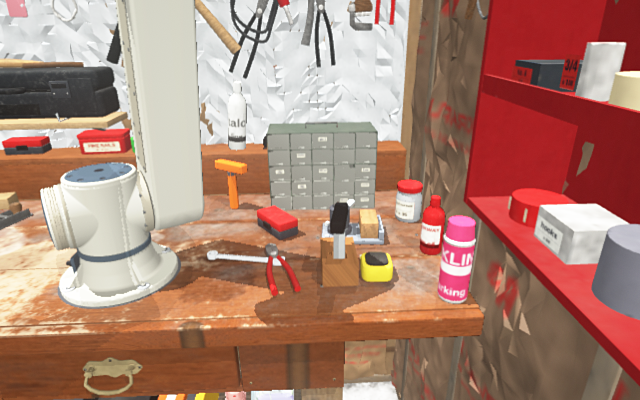

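Top view: the black key handle is at about (362,184), on the stand. The clamp head is at (299,182), with its block at (301,159) and finger at (283,172). The tape is at (355,165). I'll zoom in on these.

```bash
python3 - <<'E'
from h import *
import pickle
d=pickle.load(open("d.pkl","rb"))
a=cv2.resize(d["top"]["image"][140:215,265:395],None,fx=6,fy=6,interpolation=cv2.INTER_CUBIC)
cv2.imwrite("pics/crop.png",a[:,:,::-1])
r=d["top"]
for n,uv,z in[("key",(362,184),.13),("bore",(299,182),.076),("block",(301,159),.052)]: print(n,onz(r,uv,z))
hsv=cv2.cvtColor(r["image"],cv2.COLOR_RGB2HSV)
m=((hsv[...,2]<60)).astype(np.uint8)*255; m[:140]=0;m[215:]=0;m[:,:325]=0;m[:,395:]=0
for c in cv2.findContours(m,0,1)[0]:
    if cv2.contourArea(c)>20: print(cv2.minAreaRect(c))
E
```

```text
key [ 0.44373512 -0.03854174  0.13      ]
bore [0.4560611  0.14203843 0.076     ]
block [0.53156422 0.13670431 0.052     ]
((362.0529479980469, 184.01177978515625), (33.949623107910156, 9.761872291564941), 12.52880573272705)
((357.65606689453125, 169.0048828125), (6.4255595207214355, 14.7368803024292), 65.224853515625)
```

View pics/crop.png

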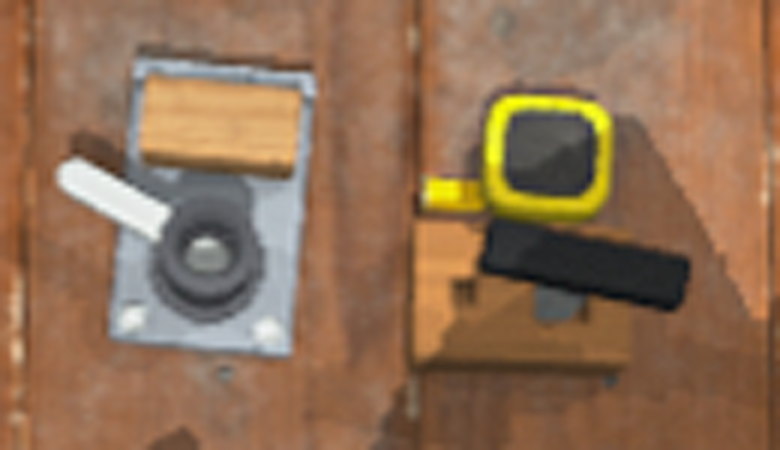

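servo_tool(
  delta_pos=[
    [-28,27,0],
    [-56,53,0],
    [-84,80,0],
    [-112,107,0],
    [-140,133,0],
    [-168,160,0],
    [-196,187,0],
    [-224,213,0],
    [-252,240,0],
    [-280,267,0],
    [-308,293,0],
    [-336,320,0],
    [-364,347,0],
    [-392,373,0],
    [-419,400,0],
    [-419,400,0],
    [-419,400,0],
  ],
  twist=[-0.07,-0.14,-0.21,-0.28,-0.35,-0.42,-0.5,-0.57,-0.64,-0.71,-0.78,-0.86,-0.94,-1.02,-1.096,-1.096,-1.096],
  gripper=[100,100,100,100,100,100,100,100,100,100,100,100,100,100,100,100,100],
)

```text
clock: 1.8
tool_pos: [0.4433, -0.0381, 0.2497]
tool_rot: [[-0.215, -0.977, -0.001], [-0.977, 0.215, -0.0], [0.001, 0.001, -1.0]]
force: [-0.1, -0.2, 0.4]
width: 0.0853
grasp_force: 0.0
```

```bash
python3 - <<'E'
from h import *
import pickle
d={n:cap(n) for n in("wrist","top")}
for n in d: save(d[n],n+"2")
pickle.dump(d,open("d2.pkl","wb"))
o=bot.get_obs(); print(o["clock"],o["tool_pos"],o["tool_rot"],o["joints"]); print(np.round(d["wrist"]["cam_to_world"],3).tolist())
E
```

```text
1.9 [ 0.44290226 -0.03910951  0.25011737] [[-2.17110992e-01 -9.76146738e-01 -6.02023267e-04]
 [-9.76146890e-01  2.17111105e-01 -1.28502234e-04]
 [ 2.56142974e-04  5.59763892e-04 -9.99999811e-01]] [ 2.66543164e-01  4.51094903e-02 -1.43500954e-01 -3.52281099e-05
 -1.38280049e+00 -4.85390537e-01]
[[-0.977, -0.203, -0.069, 0.425], [0.215, -0.923, -0.319, -0.122], [0.001, -0.327, 0.945, 0.372], [0.0, 0.0, 0.0, 1.0]]
```

View pics/wrist2.png

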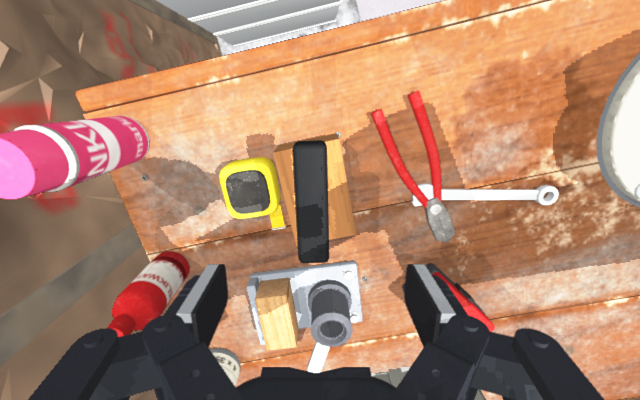

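Wrist view: the bar runs upright from (311,142) to (313,262). The clamp mouth is at (332,327) and the block at (277,315). Next I'll measure the bar and the bore.

```bash
cat >> h.py <<'E'
def dark(r,box,v=70):
    x0,x1,y0,y1=box; m=np.zeros(r["image"].shape[:2],np.uint8)
    m[y0:y1,x0:x1]=(r["image"][y0:y1,x0:x1].max(2)<v)*255
    m=cv2.morphologyEx(m,cv2.MORPH_CLOSE,np.ones((3,3)))
    return max(cv2.findContours(m,0,1)[0],key=cv2.contourArea)
E
python3 - <<'E'
from h import *
import pickle
d=pickle.load(open("d2.pkl","rb")); w=d["wrist"]
c=dark(w,(285,340,130,275)); print(cv2.minAreaRect(c),cv2.boundingRect(c))
for z in(.144,.134):
    P=np.array([onz(w,p[0],z)[:2] for p in c],np.float32); R=cv2.minAreaRect(P); print(z,R, np.round(cv2.boxPoints(R),4).tolist())
t=pickle.load(open("d.pkl","rb"))["top"]
c=dark(t,(340,385,172,200)); P=np.array([onz(t,p[0],.144)[:2] for p in c],np.float32); print("top",cv2.minAreaRect(P))
a=cv2.resize(w["image"][255:375,240:400],None,fx=4,fy=4,interpolation=cv2.INTER_CUBIC)
cv2.imwrite("pics/w2c.png",a[:,:,::-1])
E
```

```text
((311.31134033203125, 201.16036987304688), (121.2767333984375, 32.23041915893555), 87.51044464111328) (293, 141, 36, 122)
0.144 ((0.44567933678627014, -0.04272393137216568), (0.09935986250638962, 0.02451913245022297), 79.29634094238281) [[0.4244000017642975, -0.0892999991774559], [0.44850000739097595, -0.09380000084638596], [0.46700000762939453, 0.003800000064074993], [0.44290000200271606, 0.00839999970048666]]
0.134 ((0.44657352566719055, -0.039238523691892624), (0.10371667891740799, 0.025594262406229973), 79.29634857177734) [[0.4244000017642975, -0.08780000358819962], [0.4494999945163727, -0.09260000288486481], [0.46880000829696655, 0.00930000003427267], [0.44359999895095825, 0.014100000262260437]]
top ((0.44116291403770447, -0.036608777940273285), (0.09776701033115387, 0.029542168602347374), 78.13802337646484)
```

View pics/w2c.png

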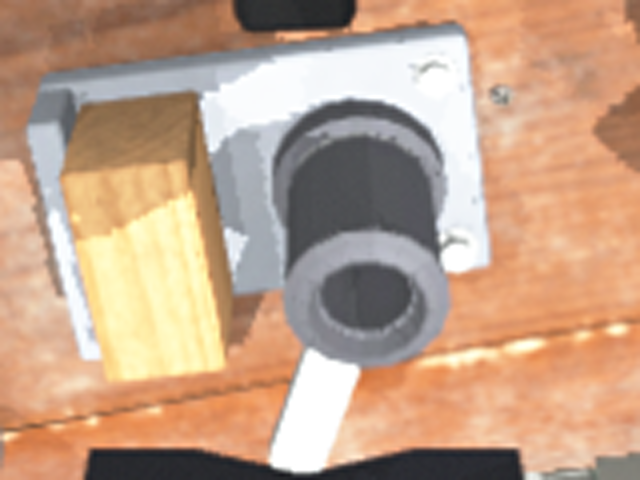

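servo_tool(
  delta_pos=[
    [2,-2,20],
    [2,-2,45],
    [2,-2,70],
    [2,-2,90],
    [2,-2,108],
    [2,-2,120],
    [2,-2,120],
    [2,-2,120],
  ],
  twist=[-0.03,-0.03,-0.03,-0.03,-0.03,-0.03,-0.03,-0.03],
  gripper=[100,100,100,100,100,100,100,100],
)

```text
clock: 2.7
tool_pos: [0.4448, -0.0418, 0.1308]
tool_rot: [[-0.188, -0.982, 0.0], [-0.982, 0.188, -0.0], [0.0, -0.0, -1.0]]
force: [0.3, 0.8, 0.2]
width: 0.0851
grasp_force: 0.0
```

servo_tool(
  delta_pos=[
    [0,0,0],
    [0,0,0],
    [0,0,0],
    [0,0,0],
    [0,0,0],
    [0,0,0],
    [0,0,0],
    [0,0,0],
  ],
  twist=[0,0,0,0,0,0,0,0],
  gripper=[20,20,20,20,20,20,20,20],
  grip_force=60,
)

```text
clock: 3.5
tool_pos: [0.4453, -0.041, 0.1307]
tool_rot: [[-0.187, -0.982, 0.001], [-0.982, 0.187, -0.0], [-0.0, -0.001, -1.0]]
force: [0.3, 0.5, 4.3]
width: 0.0251
grasp_force: 59.7
```

```bash
python3 - <<'E'
from h import *
import pickle
w=pickle.load(open("d2.pkl","rb"))["wrist"]
g=cv2.cvtColor(w["image"],cv2.COLOR_RGB2GRAY)
for uv in((331.4,329),(331.4,329.6)): print(onz(w,uv,.076))
t=pickle.load(open("d.pkl","rb"))["top"]
print("top",onz(t,(265+205/6,140+247/6),.076))
# dark outer head disc in top is rim; block corners
print([onz(t,(265+a/6,140+b/6),.052)[:2].round(4).tolist() for a,b in((150,75),(300,95),(140,160),(290,175))])
o=bot.get_obs(); print(o["clock"],o["tool_pos"],o["width"],o["grasp_force"],o["force"],o["wrist_torque"],o["joints"])
E
```

```text
[0.46262093 0.1350051  0.076     ]
[0.46279096 0.13584171 0.076     ]
top [0.45858345 0.14158133 0.076     ]
[[0.5512, 0.1705], [0.5423, 0.0942], [0.507, 0.1747], [0.5008, 0.0989]]
3.5 [ 0.44530243 -0.04103687  0.13072297] 0.025078822299970393 59.69128668308258 [0.29431552 0.53956952 4.25520589] [0.0115171  0.08739817 0.0368905 ] [ 2.60924281e-01  1.28702649e-01 -3.67527831e-01  4.11718251e-04
 -1.07361692e+00 -4.48855358e-01]
```

servo_tool(
  delta_pos=[
    [0,0,-6],
    [0,0,-18],
    [0,0,-32],
    [0,0,-46],
    [0,0,-62],
    [0,0,-80],
    [0,0,-98],
    [0,0,-110],
    [-18,7,-112],
    [-42,17,-112],
    [-70,28,-112],
    [-96,39,-112],
    [-120,49,-112],
    [-138,56,-112],
    [-146,58,-112],
    [-146,58,-112],
    [-146,58,-112],
  ],
  twist=[0,0,0,0,0,0,0,0,0,0,0,0,0,0,0,0,0],
  gripper=[20,20,20,20,20,20,20,20,20,20,20,20,20,20,20,20,20],
)

```text
clock: 5.2
tool_pos: [0.415, 0.1127, 0.2419]
tool_rot: [[-0.187, -0.982, -0.001], [-0.982, 0.187, -0.001], [0.001, 0.001, -1.0]]
force: [-0.1, -0.4, -1.9]
width: 0.0251
grasp_force: 59.5
```

```bash
python3 - <<'E'
from h import *
import pickle
d={n:cap(n) for n in("wrist","top")}
save(d["wrist"],"wrist3")
pickle.dump(d,open("d3.pkl","wb"))
o=bot.get_obs(); print(o["clock"],o["tool_pos"],o["width"],o["force"],o["joints"])
E
```

```text
5.3 [0.41517845 0.11246886 0.24212378] 0.025180005897188378 [ 0.01302586 -0.10306388 -3.10055671] [ 6.31685662e-01  1.86528713e-02 -1.91435516e-01 -2.23420007e-06
 -1.36135780e+00 -8.20663597e-01]
```

View pics/wrist3.png

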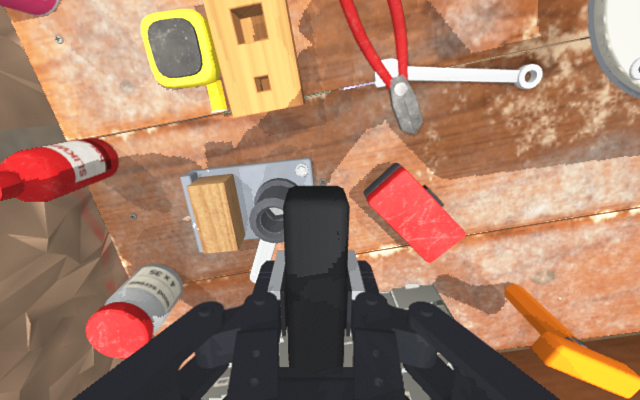

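servo_tool(
  delta_pos=[
    [0,12,0],
    [0,30,0],
    [0,40,0],
    [0,40,0],
    [0,40,0],
  ],
  twist=[0,0,0,0,0],
  gripper=[20,20,20,20,20],
)

```text
clock: 5.8
tool_pos: [0.376, 0.1207, 0.2426]
tool_rot: [[-0.186, -0.982, 0.001], [-0.982, 0.186, 0.0], [-0.001, -0.001, -1.0]]
force: [-0.6, 0.3, -2.3]
width: 0.0253
grasp_force: 59.7
```

```bash
python3 - <<'E'
from h import *
import pickle
d={n:cap(n) for n in("wrist","top")}
pickle.dump(d,open("d4.pkl","wb"))
o=bot.get_obs(); print(o["clock"],o["tool_pos"],o["tool_rot"][:,1])
w=d["wrist"];u,v=proj(w,[.462,.137,.076]).astype(int); print(u,v)
A=w["image"][v-50:v+50,u-65:u+65]; a=cv2.resize(A,None,fx=5,fy=5,interpolation=cv2.INTER_CUBIC)
t=d["top"]; b=cv2.resize(t["image"][155:205,270:335],None,fx=8,fy=8,interpolation=cv2.INTER_CUBIC)
print(a.shape,b.shape)
b=cv2.copyMakeBorder(b,0,600-b.shape[0] if b.shape[0]<600 else 0,0,0,cv2.BORDER_CONSTANT)[:500]
cv2.imwrite("pics/w4.png",a[:,:,::-1]); cv2.imwrite("pics/t4.png",b[:,:,::-1])
E
```

```text
5.9 [0.37622953 0.12069194 0.24234379] [-9.82362122e-01  1.86988230e-01 -2.49931927e-04]
234 218
(500, 650, 3) (400, 520, 3)
```

View pics/w4.png

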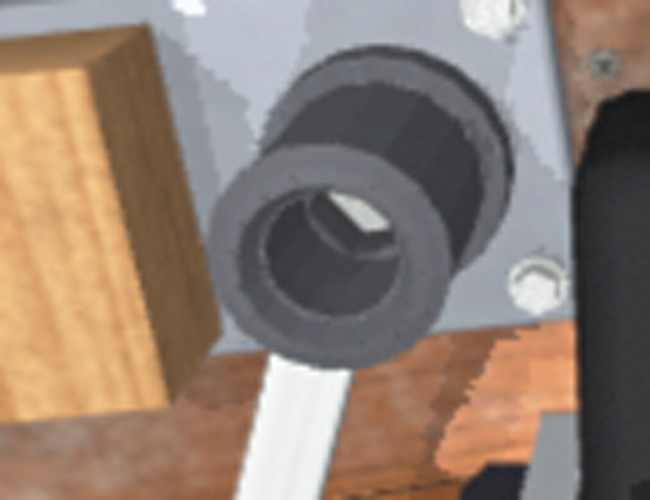

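Wrist crop: the rim ellipse is centred at crop (331,255), full image (234.8,218.7). The hidden ledge can be seen at the bottom of the bore.

```bash
python3 - <<'E'
from h import *
import pickle
w=pickle.load(open("d4.pkl","rb"))["wrist"]
b=onz(w,(234.8,218.7),.076); print("bore",b)
o1,d1=ray(w,(234.8,218.7)); w2=pickle.load(open("d2.pkl","rb"))["wrist"]; o2,d2=ray(w2,(331.4,329.2))
A=np.c_[d1,-d2]; s=np.linalg.lstsq(A,o2-o1,rcond=None)[0]; print("tri",o1+s[0]*d1,o2+s[1]*d2)
c=dark(w,(285,350,150,260),80); x,y,ww,hh=cv2.boundingRect(c); print(x,y,ww,hh)
TC=np.array([.3762,.1207]); tx=np.array([-.187,-.982])
for z in(.2555,):
  e=onz(w,(x+ww/2,y),z); print("bar end",e,"along tool x",(e[:2]-TC)@tx,"across",(e[:2]-TC)@np.array([-.982,.187]))
E
```

```text
bore [0.46151453 0.13733248 0.076     ]
tri [0.46301301 0.13883065 0.07173023] [0.46320467 0.13891363 0.07182662]
285 173 65 87
bar end [0.3646145  0.06274144 0.2555    ] along tool x 0.05908179459260185 across 0.0005387147164736837
```

```bash
python3 - <<'E'
from h import *
import pickle
for n in("d3.pkl","d4.pkl"):
  w=pickle.load(open(n,"rb"))["wrist"]; g=w["image"].max(2)
  print(g[170:200,317].tolist()); print(g[215,275:360].tolist())
  T=np.array(w["cam_to_world"]);TC,z=((.4152,.1126),.2555) if n=="d3.pkl" else ((.3762,.1207),.2555)
  for v in(184,186,188):
    e=onz(w,(317.5,v),z)[:2]-TC; print(v,e@[-.187,-.982],e@[-.982,.187])
E
```

```text
[173, 174, 178, 176, 169, 168, 170, 170, 170, 166, 162, 143, 148, 158, 163, 129, 45, 32, 29, 32, 31, 31, 30, 35, 32, 37, 36, 38, 41, 43]
[108, 111, 94, 89, 84, 79, 78, 74, 43, 38, 44, 47, 49, 53, 53, 54, 58, 60, 59, 60, 61, 62, 58, 60, 60, 62, 63, 62, 62, 62, 62, 61, 62, 61, 62, 63, 64, 64, 62, 63, 62, 63, 63, 63, 65, 65, 64, 64, 65, 65, 65, 63, 63, 66, 67, 66, 68, 66, 65, 67, 66, 67, 67, 67, 69, 68, 66, 63, 60, 59, 57, 53, 38, 63, 179, 226, 230, 231, 234, 236, 227, 219, 219, 219, 219]
184 0.05502062673243563 0.0005845420743153714
186 0.054269232511211955 0.0005865567327573141
188 0.05351453696043183 0.0005885790866435914
[159, 156, 154, 154, 153, 157, 165, 212, 224, 219, 214, 214, 217, 223, 229, 184, 60, 27, 29, 30, 32, 31, 31, 30, 31, 37, 36, 37, 39, 41]
[173, 173, 174, 176, 176, 176, 179, 176, 95, 42, 43, 46, 46, 49, 54, 53, 54, 59, 60, 58, 57, 59, 56, 58, 57, 59, 61, 60, 61, 59, 59, 60, 59, 60, 61, 62, 62, 62, 61, 63, 61, 60, 62, 61, 63, 63, 62, 63, 62, 64, 64, 62, 63, 65, 65, 62, 66, 66, 63, 44, 40, 42, 40, 40, 40, 39, 39, 38, 39, 37, 34, 35, 33, 83, 244, 255, 255, 254, 254, 254, 254, 254, 254, 254, 254]
184 0.05498367014644608 0.0005521214469385007
186 0.054227861568039 0.000554590254181088
188 0.053468717174839364 0.0005570687951885945
```

servo_tool(
  delta_pos=[
    [-5,-12,0],
    [-15,-36,0],
    [-25,-60,0],
    [-31,-76,0],
    [-33,-80,0],
    [-33,-80,10],
    [-33,-80,25],
    [-33,-80,32],
    [-33,-80,32],
  ],
  twist=[0,0,0,0,0,0,0,0,0],
  gripper=[20,20,20,20,20,20,20,20,20],
)

```text
clock: 6.8
tool_pos: [0.4595, 0.1377, 0.209]
tool_rot: [[-0.187, -0.982, -0.003], [-0.982, 0.187, -0.001], [0.002, 0.002, -1.0]]
force: [-0.1, 0.5, -3.0]
width: 0.0252
grasp_force: 59.8
```

```bash
python3 - <<'E'
from h import *
o=bot.get_obs(); print(o["clock"],o["tool_pos"],o["force"],o["wrist_torque"])
d={n:cap(n) for n in("scene","wrist")}
for n in d: save(d[n],n+"5")
s=d["scene"];u,v=proj(s,[.4612,.138,.08]).astype(int);print(u,v)
a=cv2.resize(s["image"][v-45:v+30,u-50:u+50],None,fx=6,fy=6,interpolation=cv2.INTER_CUBIC); cv2.imwrite("pics/s5.png",a[:,:,::-1])
E
```

```text
6.8 [0.45953844 0.13768254 0.20898128] [-0.13023848  0.47228316 -3.00903381] [-0.03421173  0.02507293 -0.01390988]
337 205
```

View pics/s5.png

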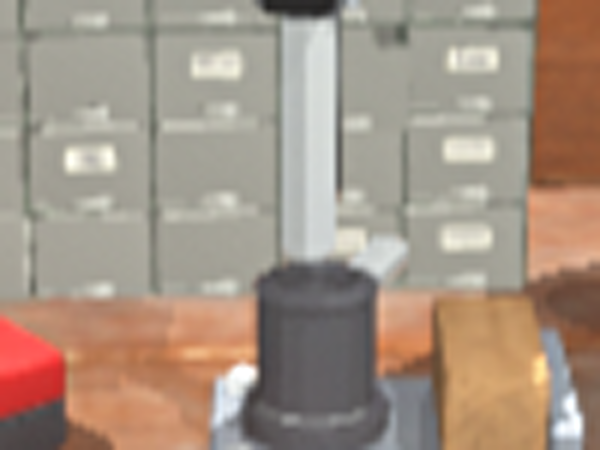

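Scene crop: the shank axis is at crop x of about 312 and the head axis at 317.5. The key is therefore about 2 mm short in +x. I'll correct that and lower gently.

servo_tool(
  delta_pos=[
    [0,-2,0],
    [0,-2,3],
    [0,-2,6],
    [0,-2,9],
    [0,-2,12],
    [0,-2,14],
    [0,-2,16],
    [0,-2,16],
  ],
  twist=[0,0,0,0,0,0,0,0],
  gripper=[20,20,20,20,20,20,20,20],
)

```text
clock: 7.7
tool_pos: [0.4625, 0.1377, 0.1939]
tool_rot: [[-0.187, -0.982, -0.001], [-0.982, 0.187, -0.0], [0.0, 0.0, -1.0]]
force: [0.0, -0.2, -2.5]
width: 0.0251
grasp_force: 59.9
```

servo_tool(
  delta_pos=[
    [0,0,2],
    [0,0,4],
    [0,0,6],
    [0,0,8],
    [0,0,10],
    [0,0,10],
  ],
  twist=[0,0,0,0,0,0],
  gripper=[20,20,20,20,20,20],
)

```text
clock: 8.3
tool_pos: [0.4625, 0.1377, 0.1839]
tool_rot: [[-0.187, -0.982, -0.001], [-0.982, 0.187, -0.0], [0.0, 0.001, -1.0]]
force: [0.1, -0.4, -2.1]
width: 0.0256
grasp_force: 59.9
```

servo_tool(
  delta_pos=[
    [0,0,2],
    [0,0,4],
    [0,0,6],
    [0,0,8],
    [0,0,10],
    [0,0,12],
    [0,0,14],
    [0,0,16],
    [0,0,16],
  ],
  twist=[0,0,0,0,0,0,0,0,0],
  gripper=[20,20,20,20,20,20,20,20,20],
)

```text
clock: 9.2
tool_pos: [0.4625, 0.1377, 0.1679]
tool_rot: [[-0.187, -0.982, -0.001], [-0.982, 0.187, -0.0], [0.0, 0.001, -1.0]]
force: [0.7, -0.2, -2.4]
width: 0.0251
grasp_force: 59.9
```

servo_tool(
  delta_pos=[
    [0,0,2],
    [0,0,4],
    [0,0,5],
    [0,0,6],
    [0,0,7],
    [0,0,7],
  ],
  twist=[0,0,0,0,0,0],
  gripper=[20,20,20,20,20,20],
)

```text
clock: 9.8
tool_pos: [0.4626, 0.1377, 0.1612]
tool_rot: [[-0.187, -0.982, -0.0], [-0.982, 0.187, -0.0], [0.0, 0.0, -1.0]]
force: [0.2, -0.1, -3.2]
width: 0.0256
grasp_force: 59.9
```

servo_tool(
  delta_pos=[
    [0,0,0.5],
    [0,0,1],
    [0,0,1],
    [0,0,1.5],
    [0,0,1.5],
  ],
  twist=[0,0,0,0,0],
  gripper=[20,20,20,20,20],
)

```text
clock: 10.3
tool_pos: [0.4626, 0.1378, 0.1597]
tool_rot: [[-0.187, -0.982, -0.0], [-0.982, 0.187, -0.0], [0.0, 0.0, -1.0]]
force: [0.8, 0.4, -3.0]
width: 0.0251
grasp_force: 59.9
```

servo_tool(
  delta_pos=[
    [0,0,0.5],
    [0,0,1],
    [0,0,1.5],
    [0,0,2],
    [0,0,2],
  ],
  twist=[0,0,0,0,0],
  gripper=[20,20,20,20,20],
)

```text
clock: 10.8
tool_pos: [0.4626, 0.1378, 0.1577]
tool_rot: [[-0.187, -0.982, -0.0], [-0.982, 0.187, -0.0], [0.0, 0.0, -1.0]]
force: [0.0, 0.4, -3.4]
width: 0.0254
grasp_force: 59.9
```

servo_tool(
  delta_pos=[
    [0,0,0.5],
    [0,0,1],
    [0,0,1],
    [0,0,1.5],
    [0,0,1.5],
  ],
  twist=[0,0,0,0,0],
  gripper=[20,20,20,20,20],
)

```text
clock: 11.3
tool_pos: [0.4629, 0.1378, 0.1569]
tool_rot: [[-0.187, -0.982, 0.001], [-0.982, 0.187, 0.0], [-0.0, -0.001, -1.0]]
force: [-2.4, 0.1, 2.6]
width: 0.0255
grasp_force: 60.8
```

Contact came at a tip height of about 36 mm, so the nose is in the socket but the hexagon isn't. I'll lift 2 mm, turn back 0.5 rad, then press lightly and search clockwise. That way an engagement only turns the head toward lock.

servo_tool(
  delta_pos=[
    [0,0,-2],
    [0,0,-2],
    [0,0,-2],
    [0,0,-2],
    [0,0,-2],
    [0,0,-2],
    [0,0,0],
    [0,0,0.5],
    [0,0,0.5],
  ],
  twist=[0,-0.12,-0.24,-0.36,-0.5,-0.5,-0.5,-0.5,-0.5],
  gripper=[20,20,20,20,20,20,20,20,20],
)

```text
clock: 12.2
tool_pos: [0.4632, 0.138, 0.1567]
tool_rot: [[0.305, -0.952, 0.002], [-0.952, -0.305, 0.0], [0.0, -0.002, -1.0]]
force: [0.3, -0.0, 4.7]
width: 0.0254
grasp_force: 60.9
```

servo_tool(
  delta_pos=[
    [0,0,0.5],
    [0,0,0.5],
    [0,0,0.5],
    [0,0,0.5],
    [0,0,0.5],
    [0,0,0.5],
  ],
  twist=[0.05,0.1,0.15,0.2,0.25,0.25],
  gripper=[20,20,20,20,20,20],
)

```text
clock: 12.8
tool_pos: [0.4635, 0.1379, 0.1567]
tool_rot: [[0.059, -0.998, 0.003], [-0.998, -0.059, 0.001], [-0.0, -0.003, -1.0]]
force: [-0.4, 0.4, 7.7]
width: 0.0253
grasp_force: 61.3
```

servo_tool(
  delta_pos=[
    [0,0,0],
    [0,0,0],
    [0,0,0],
    [0,0,0],
    [0,0,0],
    [0,0,0],
  ],
  twist=[0.05,0.1,0.15,0.2,0.25,0.25],
  gripper=[20,20,20,20,20,20],
)

```text
clock: 13.4
tool_pos: [0.4631, 0.1383, 0.1567]
tool_rot: [[-0.19, -0.982, 0.002], [-0.982, 0.19, 0.001], [-0.002, -0.002, -1.0]]
force: [-2.7, 2.2, 8.2]
width: 0.0251
grasp_force: 61.4
```

servo_tool(
  delta_pos=[
    [0,0,0],
    [0,0,0],
    [0,0,0],
    [0,0,0],
    [0,0,0],
    [0,0,0],
  ],
  twist=[0.05,0.1,0.15,0.2,0.25,0.25],
  gripper=[20,20,20,20,20,20],
)

```text
clock: 14.0
tool_pos: [0.462, 0.1381, 0.1548]
tool_rot: [[-0.426, -0.905, -0.001], [-0.905, 0.426, 0.001], [-0.0, 0.001, -1.0]]
force: [-0.8, 1.8, -3.4]
width: 0.0252
grasp_force: 60.0
```

It dropped in. Now I'll lower it to home.

servo_tool(
  delta_pos=[
    [0,0,1],
    [0,0,2],
    [0,0,3],
    [0,0,4],
    [0,0,5],
    [0,0,6],
    [0,0,7],
    [0,0,7],
  ],
  twist=[0,0,0,0,0,0,0,0],
  gripper=[20,20,20,20,20,20,20,20],
)

```text
clock: 14.8
tool_pos: [0.4623, 0.138, 0.1481]
tool_rot: [[-0.424, -0.906, -0.001], [-0.906, 0.424, 0.0], [-0.0, 0.001, -1.0]]
force: [-3.5, 4.5, 0.9]
width: 0.0252
grasp_force: 60.6
```

servo_tool(
  delta_pos=[
    [0,0,0.5],
    [0,0,1],
    [0,0,1.5],
    [0,0,2],
    [0,0,2],
  ],
  twist=[0,0,0,0,0],
  gripper=[20,20,20,20,20],
)

```text
clock: 15.3
tool_pos: [0.4624, 0.1381, 0.1467]
tool_rot: [[-0.424, -0.906, -0.0], [-0.906, 0.424, 0.001], [-0.0, 0.0, -1.0]]
force: [-5.1, 3.4, 4.7]
width: 0.025
grasp_force: 60.9
```

servo_tool(
  delta_pos=[
    [0,0.5,0],
    [0,0.5,0.3],
    [0,0.5,0.6],
    [0,0.5,0.6],
  ],
  twist=[0,0,0,0],
  gripper=[20,20,20,20],
)

```text
clock: 15.7
tool_pos: [0.4623, 0.1382, 0.1467]
tool_rot: [[-0.424, -0.906, 0.001], [-0.906, 0.424, 0.0], [-0.001, -0.001, -1.0]]
force: [-5.6, 3.9, 8.1]
width: 0.0252
grasp_force: 61.5
```

servo_tool(
  delta_pos=[
    [0,0,0],
    [0,0,0],
    [0,0,0],
    [0,0,0],
    [0,0,0],
  ],
  twist=[0.06,0.12,0.18,0.24,0.3],
  gripper=[20,20,20,20,20],
)

```text
clock: 16.2
tool_pos: [0.462, 0.1387, 0.1467]
tool_rot: [[-0.674, -0.739, 0.0], [-0.739, 0.674, 0.001], [-0.001, 0.001, -1.0]]
force: [-7.7, 4.6, 9.3]
width: 0.0252
grasp_force: 61.5
```

```bash
python3 - <<'E'
from h import *
o=bot.get_obs(); print(o["clock"],o["tool_pos"],o["force"],o["wrist_torque"],o["joints"],o["tool_rot"][:2,0])
E
```

```text
16.2 [0.46197929 0.13866413 0.14667116] [-7.70606611  4.60505438  9.31174665] [2.34427993 3.20257998 0.23436738] [ 6.16695228e-01  1.81524328e-01 -2.57661500e-01 -1.09266371e-03
 -1.13049657e+00 -1.35596185e+00] [-0.67408959 -0.73864845]
```

servo_tool(
  delta_pos=[
    [0.2,1,-0.3],
    [0.2,1,-0.3],
    [0.2,1,-0.3],
  ],
  twist=[0,0,0],
  gripper=[20,20,20],
)

```text
clock: 16.5
tool_pos: [0.4616, 0.1388, 0.1467]
tool_rot: [[-0.672, -0.74, 0.001], [-0.74, 0.672, 0.001], [-0.001, -0.0, -1.0]]
force: [-4.5, 2.8, 6.1]
width: 0.0257
grasp_force: 61.1
```

```bash
python3 - <<'E'
from h import *
o=bot.get_obs(); print(o["clock"],o["tool_pos"],o["force"],o["wrist_torque"],o["tool_rot"][:2,0])
E
```

```text
16.5 [0.46159342 0.13884435 0.14669361] [-4.48290664  2.80924119  6.08190817] [1.78761782 2.02533386 0.03281052] [-0.67241308 -0.74017501]
```

servo_tool(
  delta_pos=[
    [0.2,1,0],
    [0.2,1,0],
    [0.2,1,0],
    [0.2,1,0],
    [0.2,1,0],
    [0.2,1,0],
  ],
  twist=[0.06,0.12,0.18,0.24,0.3,0.36],
  gripper=[20,20,20,20,20,20],
)

```text
clock: 17.1
tool_pos: [0.461, 0.1397, 0.1467]
tool_rot: [[-0.891, -0.454, 0.002], [-0.454, 0.891, 0.001], [-0.002, 0.001, -1.0]]
force: [-3.8, 4.3, 4.7]
width: 0.0253
grasp_force: 61.0
```

```bash
python3 - <<'E'
from h import *
o=bot.get_obs(); print(o["clock"],o["tool_pos"],o["force"],o["wrist_torque"],o["tool_rot"][:2,0])
r=cap("top"); a=cv2.resize(r["image"][145:205,270:340],None,fx=8,fy=8,interpolation=cv2.INTER_CUBIC); 
s=cap("scene");u,v=proj(s,[.4612,.138,.08]).astype(int)
b=cv2.resize(s["image"][v-45:v+30,u-35:u+55],(576,480),interpolation=cv2.INTER_CUBIC)
cv2.imwrite("pics/s6.png",cv2.resize(np.hstack([a,b]),(800,343))[:,:,::-1])
E
```

```text
17.1 [0.46102694 0.13972718 0.1467096 ] [-3.79347559  4.3066657   4.67564384] [2.14159454 1.77500651 0.27277621] [-0.891013   -0.45397239]
```

View pics/s6.png

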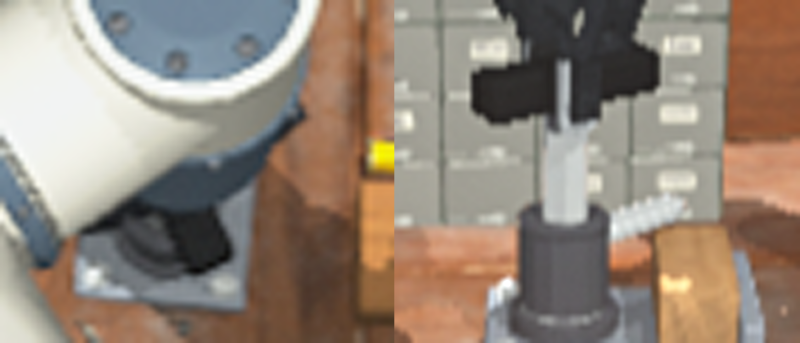

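Right half: the key stands in the bore, and the finger is swinging toward the block with a torque of about 0.27 N m, which is just friction. Continuing.

servo_tool(
  delta_pos=[
    [0.2,0.6,0],
    [0.2,0.6,0],
    [0.2,0.6,0],
    [0.2,0.6,0],
    [0.2,0.6,0],
  ],
  twist=[0.06,0.12,0.18,0.24,0.3],
  gripper=[20,20,20,20,20],
)

```text
clock: 17.7
tool_pos: [0.4608, 0.1405, 0.1467]
tool_rot: [[-0.985, -0.17, 0.002], [-0.17, 0.985, 0.002], [-0.003, 0.002, -1.0]]
force: [-2.6, 5.1, 4.1]
width: 0.0255
grasp_force: 60.8
```

```bash
python3 - <<'E'
from h import *
o=bot.get_obs(); print(o["clock"],o["tool_pos"],o["force"],o["wrist_torque"],o["tool_rot"][:2,0])
E
```

```text
17.7 [0.46083778 0.14047791 0.14672049] [-2.5804653   5.10283682  4.13341092] [2.46425011 1.38105332 0.26734873] [-0.98536989 -0.17040824]
```

Still only friction. I'll go on in smaller steps and watch the torque.

servo_tool(
  delta_pos=[
    [0,0.5,0],
    [0,0.5,0],
    [0,0.5,0],
  ],
  twist=[0.04,0.08,0.1],
  gripper=[20,20,20],
)

```text
clock: 18.0
tool_pos: [0.4608, 0.1408, 0.1467]
tool_rot: [[-0.997, -0.072, 0.002], [-0.072, 0.997, 0.002], [-0.003, 0.002, -1.0]]
force: [-2.7, 4.5, 4.3]
width: 0.0253
grasp_force: 60.8
```

```bash
python3 - <<'E'
from h import *
o=bot.get_obs(); print(o["clock"],o["tool_pos"],o["force"],o["wrist_torque"],o["tool_rot"][:2,0])
E
```

```text
18.0 [0.46083088 0.14084918 0.14672892] [-2.73278541  4.48530267  4.26778034] [2.18258291 1.10732708 0.26949808] [-0.99737656 -0.07234099]
```

servo_tool(
  delta_pos=[
    [0,0.4,0],
    [0,0.4,0],
  ],
  twist=[0.03,0.06],
  gripper=[20,20],
)

```text
clock: 18.2
tool_pos: [0.4608, 0.1411, 0.1467]
tool_rot: [[-1.0, -0.012, 0.002], [-0.012, 1.0, 0.001], [-0.002, 0.001, -1.0]]
force: [-1.7, 4.4, 3.9]
width: 0.0251
grasp_force: 60.9
```

```bash
python3 - <<'E'
from h import *
o=bot.get_obs(); print(o["clock"],o["tool_pos"],o["force"],o["wrist_torque"],o["tool_rot"][:2,0])
E
```

```text
18.2 [0.46080534 0.14106918 0.1467352 ] [-1.73754899  4.35116992  3.86650182] [2.10967661 0.94956333 0.27427384] [-0.99992268 -0.01218926]
```

servo_tool(
  delta_pos=[
    [0,0,0],
    [0,0,0],
  ],
  twist=[0.02,0.04],
  gripper=[20,20],
)

```text
clock: 18.4
tool_pos: [0.4608, 0.1411, 0.1467]
tool_rot: [[-1.0, 0.028, 0.002], [0.028, 1.0, 0.002], [-0.002, 0.002, -1.0]]
force: [-2.1, 3.8, 4.1]
width: 0.0253
grasp_force: 60.8
```

```bash
python3 - <<'E'
from h import *
o=bot.get_obs(); print(o["clock"],o["tool_pos"],o["force"],o["wrist_torque"],o["tool_rot"][:2,0])
E
```

```text
18.4 [0.46081285 0.14113232 0.14669405] [-2.11893813  3.76526713  4.10858414] [2.18678959 0.9790496  0.20670717] [-0.99961361  0.02769262]
```

servo_tool(
  delta_pos=[
    [0,0,0],
    [0,0,0],
  ],
  twist=[0.02,0.04],
  gripper=[20,20],
)

```text
clock: 18.6
tool_pos: [0.4608, 0.1412, 0.1467]
tool_rot: [[-0.998, 0.068, 0.003], [0.068, 0.998, 0.002], [-0.002, 0.002, -1.0]]
force: [-1.6, 5.4, 4.0]
width: 0.0255
grasp_force: 60.8
```

```bash
python3 - <<'E'
from h import *
o=bot.get_obs(); print(o["clock"],o["force"],o["wrist_torque"],o["tool_rot"][:2,0])
E
```

```text
18.6 [-1.5946278   5.41914694  4.01997946] [2.25511429 0.86309454 0.23398129] [-0.99770362  0.06768796]
```

servo_tool(
  delta_pos=[
    [0,0,0],
    [0,0,0],
  ],
  twist=[0.02,0.04],
  gripper=[20,20],
)

```text
clock: 18.8
tool_pos: [0.4609, 0.1413, 0.1467]
tool_rot: [[-0.994, 0.107, 0.003], [0.107, 0.994, 0.002], [-0.002, 0.002, -1.0]]
force: [-2.2, 4.5, 3.3]
width: 0.025
grasp_force: 60.8
```

```bash
python3 - <<'E'
from h import *
o=bot.get_obs(); print(o["clock"],o["force"],o["wrist_torque"],o["tool_rot"][:2,0])
s=cap("scene");u,v=proj(s,[.4612,.138,.08]).astype(int)
b=cv2.resize(s["image"][v-35:v+35,u-35:u+55],None,fx=7,fy=7,interpolation=cv2.INTER_CUBIC)
cv2.imwrite("pics/s7.png",b[:,:,::-1])
E
```

```text
18.8 [-2.15349977  4.54224111  3.26956346] [2.34704951 0.86741212 0.19408912] [-0.99420477  0.10747556]
```

View pics/s7.png

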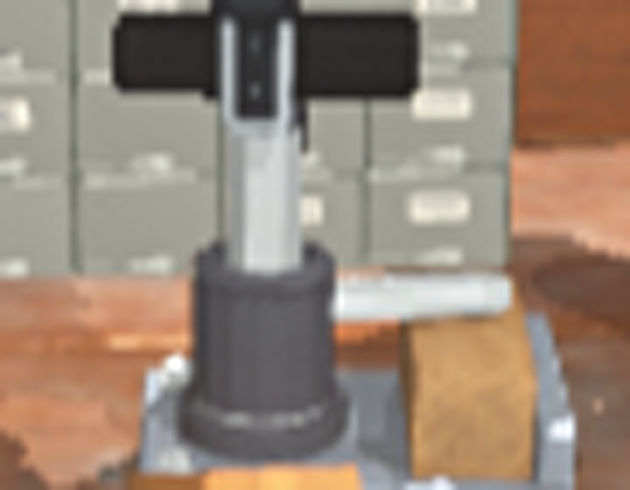

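The finger is now over the block, pointing nearly along the clamp's x, but not yet on its stop.

servo_tool(
  delta_pos=[
    [0,0,0],
    [0,0,0],
  ],
  twist=[0.02,0.04],
  gripper=[20,20],
)

```text
clock: 19.05
tool_pos: [0.4609, 0.1414, 0.1467]
tool_rot: [[-0.989, 0.147, 0.003], [0.147, 0.989, 0.002], [-0.002, 0.002, -1.0]]
force: [-1.2, 5.5, 4.6]
width: 0.0252
grasp_force: 60.8
```

```bash
python3 - <<'E'
from h import *
o=bot.get_obs(); print(o["clock"],o["force"],o["wrist_torque"],o["tool_rot"][:2,0])
E
```

```text
19.05 [-1.20363151  5.47035515  4.60484852] [2.50479403 0.83495661 0.23573709] [-0.9891113   0.14714948]
```

servo_tool(
  delta_pos=[
    [0,0,0],
    [0,0,0],
  ],
  twist=[0.02,0.03],
  gripper=[20,20],
)

```text
clock: 19.25
tool_pos: [0.4609, 0.1414, 0.1467]
tool_rot: [[-0.984, 0.177, 0.003], [0.177, 0.984, 0.002], [-0.002, 0.003, -1.0]]
force: [-1.6, 5.2, 4.6]
width: 0.0254
grasp_force: 60.8
```

```bash
python3 - <<'E'
from h import *
o=bot.get_obs(); print(o["clock"],o["force"],o["wrist_torque"],o["tool_rot"][:2,0],o["joints"][5])
E
```

```text
19.25 [-1.61723654  5.1804156   4.55839744] [2.48048075 0.81512078 0.21727489] [-0.98426476  0.17668392] -2.371869576926294
```

servo_tool(
  delta_pos=[
    [0,0,0],
    [0,0,0],
  ],
  twist=[0.02,0.03],
  gripper=[20,20],
)

```text
clock: 19.45
tool_pos: [0.461, 0.1415, 0.1467]
tool_rot: [[-0.979, 0.206, 0.003], [0.206, 0.979, 0.002], [-0.002, 0.003, -1.0]]
force: [-1.9, 5.6, 4.1]
width: 0.0254
grasp_force: 60.8
```

```bash
python3 - <<'E'
from h import *
o=bot.get_obs(); print(o["clock"],o["force"],o["wrist_torque"],o["tool_rot"][:2,0])
E
```

```text
19.45 [-1.92274505  5.57727046  4.11672954] [2.54279113 0.78927469 0.26953577] [-0.9785373   0.20605592]
```

servo_tool(
  delta_pos=[
    [0,0,0],
    [0,0,0],
  ],
  twist=[0.02,0.03],
  gripper=[20,20],
)

```text
clock: 19.65
tool_pos: [0.461, 0.1415, 0.1467]
tool_rot: [[-0.972, 0.235, 0.003], [0.235, 0.972, 0.002], [-0.002, 0.003, -1.0]]
force: [-0.9, 5.6, 3.2]
width: 0.0254
grasp_force: 60.7
```

```bash
python3 - <<'E'
from h import *
o=bot.get_obs(); print(o["clock"],o["force"],o["wrist_torque"],o["tool_rot"][:2,0])
E
```

```text
19.65 [-0.94880802  5.58253127  3.1896156 ] [2.66041594 0.74926108 0.24096483] [-0.9719332   0.23524534]
```

```bash
python3 - <<'E'
from h import *
s=cap("scene"); ax=np.array([.4612,.1385])
u0,v0=proj(s,[.4612,.138,.08]).astype(int)
im=s["image"].astype(int); m=((im.min(2)>140)&(im.max(2)-im.min(2)<30)).astype(np.uint8)
m[:v0-3]=0;m[v0+14:]=0;m[:,:u0+12]=0;m[:,u0+45:]=0
n,l,st,ce=cv2.connectedComponentsWithStats(m); k=1+np.argmax(st[1:,4]); print(st[k],ce[k])
ys,xs=np.where(l==k)
for a in(xs.max()-1,xs.max()-8,xs.min()+3):
    y=ys[xs==a]; t,bt=onz(s,(a,y.min()),.063),onz(s,(a,y.max()),.054); top=y.min()
    print(a,y.min(),y.max(),t.round(4),bt.round(4))
for yaw in(-15,-10,-7,-4,0,5,10):
    d=np.array([np.cos(np.radians(yaw)),np.sin(np.radians(yaw))]); P=ax+.085*d; print(yaw,proj(s,[*P,.0585]).round(1),proj(s,[*(ax+.04*d),.0585]).round(1))
print("old tip",u0-35+510/7,v0-35+293/7,"base",u0-35+335/7,v0-35+298/7)
E
```

```text
[349 210  27   7 170] [361.71176471 212.97647059]
374 211 215 [0.5497 0.1405 0.063 ] [0.5495 0.1373 0.054 ]
367 210 216 [0.534  0.1475 0.063 ] [0.5321 0.1328 0.054 ]
352 210 215 [0.4982 0.15   0.063 ] [0.4973 0.1409 0.054 ]
-15 [372.9 217. ] [353.8 215.5]
-10 [373.1 215.7] [353.9 214.9]
-7 [373.1 214.9] [353.9 214.5]
-4 [372.9 214.1] [353.9 214.1]
0 [372.6 213.1] [353.8 213.6]
5 [371.9 211.8] [353.5 213. ]
10 [371.  210.6] [353.2 212.5]
old tip 374.8571428571429 211.85714285714286 base 349.85714285714283 212.57142857142856
```

servo_tool(
  delta_pos=[
    [0,0,0],
    [0,0,0],
  ],
  twist=[0.02,0.03],
  gripper=[20,20],
)

```text
clock: 19.9
tool_pos: [0.4611, 0.1416, 0.1467]
tool_rot: [[-0.965, 0.264, 0.003], [0.264, 0.965, 0.002], [-0.002, 0.003, -1.0]]
force: [-2.4, 6.6, 3.4]
width: 0.0249
grasp_force: 60.8
```

```bash
python3 - <<'E'
from h import *
o=bot.get_obs(); print(o["clock"],o["force"],o["wrist_torque"],o["tool_rot"][:2,0])
E
```

```text
19.9 [-2.37822272  6.56914356  3.3700462 ] [2.66173979 0.66563144 0.64999541] [-0.96460733  0.26367958]
```

servo_tool(
  delta_pos=[
    [0,0,0],
    [0,0,0],
  ],
  twist=[0.02,0.03],
  gripper=[20,20],
)

```text
clock: 20.1
tool_pos: [0.4611, 0.1416, 0.1467]
tool_rot: [[-0.956, 0.292, 0.003], [0.292, 0.956, 0.002], [-0.002, 0.003, -1.0]]
force: [-2.0, 5.4, 2.7]
width: 0.0252
grasp_force: 60.8
```

```bash
python3 - <<'E'
from h import *
o=bot.get_obs(); print(o["clock"],o["force"],o["wrist_torque"],o["tool_rot"][:2,0])
E
```

```text
20.1 [-2.00150272  5.35305629  2.68341722] [2.69655315 0.56277615 0.85712574] [-0.95645512  0.29186908]
```

The stop is met: torque rose from 0.24 to 0.86 N m over 0.06 rad. I'll relax the twist and side load, then check home with a light press before releasing.

servo_tool(
  delta_pos=[
    [0,1,0],
    [0,1,0],
    [0,1,0.5],
    [0,1,1],
    [0,1,1],
  ],
  twist=[-0.02,-0.04,-0.04,-0.04,-0.04],
  gripper=[20,20,20,20,20],
)

```text
clock: 20.6
tool_pos: [0.4613, 0.1418, 0.1467]
tool_rot: [[-0.967, 0.254, 0.003], [0.254, 0.967, 0.001], [-0.003, 0.002, -1.0]]
force: [-3.8, 4.1, 10.9]
width: 0.0255
grasp_force: 62.0
```

```bash
python3 - <<'E'
from h import *
o=bot.get_obs(); print(o["clock"],o["tool_pos"],o["force"],o["wrist_torque"],o["tool_rot"][:2,0])
E
```

```text
20.6 [0.4612946  0.14178646 0.14668819] [-3.75860768  4.05489364 10.88348721] [1.92140417 1.66854932 0.04528891] [-0.96725672  0.25378419]
```

servo_tool(
  delta_pos=[
    [0,0,-0.8],
    [0,0,-1.2],
    [0,0,-1.2],
    [0,0,-1.2],
    [0,0,-1.2],
    [0,0,-1.2],
    [0,0,-1.2],
    [0,0,-1.2],
    [0,0,-1.2],
    [0,0,-1.2],
  ],
  twist=[0,0,0,0,0,0,0,0,0,0],
  gripper=[20,20,40,60,80,80,80,80,80,80],
)

```text
clock: 21.6
tool_pos: [0.4602, 0.1413, 0.1462]
tool_rot: [[-0.967, 0.254, 0.0], [0.254, 0.967, -0.0], [-0.0, -0.0, -1.0]]
force: [1.0, 0.8, -0.5]
width: 0.0686
grasp_force: 0.0
```

servo_tool(
  delta_pos=[
    [0,0,-5],
    [0,0,-20],
    [0,0,-40],
    [0,0,-65],
    [0,0,-90],
    [0,0,-110],
    [0,0,-120],
    [0,0,-120],
    [0,0,-120],
  ],
  twist=[0,0,0,0,0,0,0,0,0],
  gripper=[80,80,80,80,80,80,80,80,80],
)

```text
clock: 22.5
tool_pos: [0.4597, 0.1413, 0.2653]
tool_rot: [[-0.967, 0.254, -0.001], [0.254, 0.967, -0.0], [0.001, -0.001, -1.0]]
force: [-0.5, -0.3, -1.0]
width: 0.0681
grasp_force: 0.0
```

```bash
python3 - <<'E'
from h import *
o=bot.get_obs(); print(o["clock"],o["tool_pos"],o["force"],o["width"])
s=cap("scene"); u0,v0=proj(s,[.4612,.138,.08]).astype(int)
im=s["image"].astype(int)
m=((im.min(2)>140)&(im.max(2)-im.min(2)<30)).astype(np.uint8)
m[:v0-3]=0;m[v0+14:]=0;m[:,:u0+12]=0;m[:,u0+45:]=0
n,l,st,ce=cv2.connectedComponentsWithStats(m); k=1+np.argmax(st[1:,4]); ys,xs=np.where(l==k)
print("finger",[(a,ys[xs==a].min(),ys[xs==a].max()) for a in(374,367,352) if (xs==a).any()])
c=dark(s,(u0-45,u0+45,v0-60,v0-10),60); print("bar px",cv2.boundingRect(c),cv2.minAreaRect(c))
print("expected bar bot/mid/top home",[proj(s,[.4615,.139,z]).round(1) for z in(.136,.148,.160)],"not home mid",proj(s,[.4615,.139,.1585]).round(1))
E
```

```text
22.5 [0.45973389 0.1413439  0.26526948] [-0.45816139 -0.28876466 -0.96223903] 0.06810920134870793
finger [(374, np.int64(211), np.int64(215)), (367, np.int64(210), np.int64(216)), (352, np.int64(210), np.int64(215))]
bar px (318, 171, 43, 14) ((339.0690002441406, 177.3275909423828), (42.33857727050781, 11.568238258361816), 3.3664605617523193)
expected bar bot/mid/top home [array([337.3, 183.4]), array([337.4, 178.4]), array([337.4, 173.5])] not home mid [337.4 174.1]
```

```bash
python3 -c "
from bench import bot
print(bot.sign_off())"
```

```text
the job is handed in; nothing more can be done
None
```

The job is handed in at about 22.5 s of the 48 s limit: the key stands fully home in the socket, the clamp is turned clockwise onto its stop with the finger over the block, and the arm is clear; no reading taken showed more than about 14 N of press.

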